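# Find an empty cell under the flaps and put the spray can away

## Robot

A 6-joint arm with a two-finger parallel gripper is mounted at the origin on the work surface. World frame = base frame: x ahead of the robot, y to its left, z up, the work surface at z = 0. Lengths are in m, angles in degrees, forces in N, time in s.
With the tool pointing down it reaches from about 0.3 to 0.75 m from the base axis. Payload 8.5 kg.
Tool frame: the origin (TCP) lies between the finger pads; the fingertips stand 17 mm ahead of it and the grasp point (between the pads) lies 2 mm behind it; z points along the fingers, y is the direction in which the jaws open and shut (so a half turn about z gives the same grasp; the last joint's range is limited). The gripper opens to 85 mm and grips with 20 to 120 N. Pads are 22 mm wide; open, the fingers measure 114 mm over their backs; the gripper's body (76 mm by 85 mm) begins 54 mm behind the grasp point. The pads swing forward as they close: fully open they stand 13 mm farther back than shut.
Start: joints at [-83.039, 21.807, 74.336, -0, 83.858, -12.336], TCP at [0.182, -0.519, 0.248] pointing down, gripper open.
Joint ranges: [-178.18, 178.18], [-50.72, 133.34], [12.68, 142.11], [-81.47, 261.47], [9.98, 163.14], [-165.26, 165.26]. Speed limits (degrees/s): [136.94, 136.94, 180, 180, 180, 180].

## Interface

Orientations are given as a 3x3 rotation matrix whose columns are the frame's x, y, z axes.
In Python, from rig import readout, eyes, env gives the robot as it stands.
- The arm moves only by the tool arm_command, never from a script. Its argument "rows" is text: rows parted by semicolons, each of 7 numbers parted by spaces: the closure, from 0 (fully open) to 1 (shut), then the shift along the tool's x, y, z in mm, then the turn, a rotation vector about the tool's x, y, z in degrees. In form: grip dx dy dz rx ry rz; .... A call has 1 to 5 rows; each row shifts and turns the commanded pose from where the row before left it, along the tool's axes as they then stand; what a row does not reach is not made up. A row lasts 1/12 s, in which the tool goes at most 41.7 mm and 7.16 degrees, less where a joint would pass 70% of its speed; a pose out of reach is approached as far as the arm can. A call with a gripper value outside its range is refused whole. The fingers move at their own pace and stop on an object; "squeeze" is the grip in N (left out, the last holds). Time passes only in rows, so rows that do not move let the fingers close. It gives the time, the measured TCP pose, the force and the opening at its end, in the units of the state.
- readout.observe(): the state, without advancing time (a new reading comes with each control period).
- eyes.get_image(name): name is "scene" or "top" or "wrist"; returns the picture (400x640x3 uint8, red, green, blue); there is no depth.
- eyes.camera_model(name): a dict with "mtx" (3x3 intrinsics, pixels), "k1" (the pictures are not rectified: a ray, as slopes to the right and down, at radius r is drawn at 1 + k1 r^2 times it, then the intrinsics apply), "view" (4x4, takes a point from world to camera coordinates). Camera axes: x right, y up, looking along -z (the intrinsics and any distortion apply to the point x, -y, -z); pixel columns grow to the right and rows downward; lengths in m; the calibration is good to about 2 mm. A picture is of the moment at which its call begins: read the wrist's pose just before it. camera_model takes no time and is no camera call; for the wrist camera it gives the pose at the moment of the call.
- env.close_job(): hands the job in, once; it reports no verdict.
The state is a dict: "time_s": time; "q": joint angles; "qvel": joint speeds; "joint_efforts": joint torques, N m; "position": TCP position; "tool_rot": TCP orientation; "ft_force": force on the tool from outside, world axes, zero at the start; "wrist_torque": the same for the moment, N m; "grip_width": finger opening in m.
Only numpy, scipy, OpenCV 4.12 (cv2) and the standard library are available. Lean on these libraries where they do the work, as an engineer would, in place of code of your own. Each camera call takes 0.05 s, during which the arm holds its last target. There are 200 camera calls.

## Task

Put the spray can away in the blue spares crate, where dust flaps hide which cells are already taken. Before you touch the can, press the flaps slowly and gently with the empty gripper until you find one that swings well down into an empty cell; then lift the can off the coaster, keep it upright, and lower it past the flap into an empty cell until it stands on the cell's floor, without dropping it. Let go, and leave everything else on the shelf where it is.

Things in the scene. Friction and masses are not known exactly. Their poses are not given: they have to be found in the camera images.
- crate: Fixed blue spares crate, 152 (x) x 226 (y) x 110 mm high, 2 x 3 square cells under grey dust flaps. Origin: centre of its underside; z up, x from the near row to the far row. Cell centres: x = -37 or +37, y = +74, 0 or -74 mm; 70 x 70 mm inside, walls 4 mm, floor 5 mm and rim 110 mm above the origin. Four cells hold a 58 mm wide tub, two (any) are empty; all flaps look alike, shut.
- can: Spray can of leak finder, upright, white with an orange band and a red cap: body 50 mm in diameter up to 116 mm, cap 46 mm in diameter from 124 to 165 mm (the top), about 0.3 kg. Origin: centre of its underside; z is its axis, up. It stands on the coaster at first. Standing in a cell it rises 60 mm above the rim, so its cap can be held from above all the way down.
- coaster: Round ceramic coaster, white with a blue edge, 100 mm in diameter, 8 mm thick, loose. Origin: centre of its underside.
- tool_rack: Black silicone tool roll rack, about 230 x 100 x 52 mm, with a file and pliers in it. Stays where it is. Origin: centre of its underside.
- screwdriver1: Yellow handled screwdriver, 190 mm long, 26 mm thick, lying. Bystander. Origin: under its middle, x along it to the tip.
- screwdriver2: Second yellow handled screwdriver, the same, lying beside the first. Bystander.
- basin_wrench: Chrome basin wrench lying on the shelf, about 300 mm long, 20 mm high, with a 110 mm T bar. Bystander. Origin: under the shaft's middle, x along the shaft to the claw.
- first_aid_box: Closed green plastic first aid box with a white cross, 150 x 220 x 77 mm. Bystander. Origin: centre of its underside.
- ball_valve: Brass ball valve with a red lever, about 97 x 32 x 47 mm. Bystander. Origin: under its middle.
- tape_roll: White roll of tape, 60 mm in diameter, 24 mm high, lying flat. Bystander. Origin: centre of its underside.
- flap1 (a joint): Flap of the cell at x = -37, y = +74 mm in the crate's frame (near row, left). 0 rad shut, grows to 1.5 rad as it swings down. Grey, 66 mm from hinge to free edge, 67 wide, 3 thick; shut, its top is 2 mm under the rim. Hinged on the cell's +x side, 33 mm from the cell centre; white finger pad 45 mm from the hinge (12 mm to -x of the centre).
- flap2 (a joint): Flap of the cell at x = -37, y = +0 mm in the crate's frame (near row, middle). 0 rad shut, grows to 1.5 rad as it swings down. Built like flap1, as are all. Over an empty cell it swings freely, against a light spring (about 1 N at its pad) that shuts it again. A tub's lid lies 14 mm under the flap: there it gives about 10 mm at the pad (0.25 rad) and stops hard.
- flap3 (a joint): Flap of the cell at x = -37, y = -74 mm in the crate's frame (near row, right). 0 rad shut, grows to 1.5 rad as it swings down. A can lowered past any flap pushes it aside with a few N; it then hangs by the +x wall and leans lightly on the can, so 4 mm to -x of the cell centre is best for the can.
- flap4 (a joint): Flap of the cell at x = +37, y = +74 mm in the crate's frame (far row, left). 0 rad shut, grows to 1.5 rad as it swings down. Built like flap1; over a tub it stops hard at about 0.25 rad, over an empty cell it swings freely.
- flap5 (a joint): Flap of the cell at x = +37, y = +0 mm in the crate's frame (far row, middle). 0 rad shut, grows to 1.5 rad as it swings down. Built like flap1; over a tub it stops hard at about 0.25 rad, over an empty cell it swings freely.
- flap6 (a joint): Flap of the cell at x = +37, y = -74 mm in the crate's frame (far row, right). 0 rad shut, grows to 1.5 rad as it swings down. Built like flap1; over a tub it stops hard at about 0.25 rad, over an empty cell it swings freely.

How it is judged (in metres and radians):
On the way:
1. with the can still standing untouched, a flap is pressed at least 0.5 rad down, which only the flap of an empty cell allows (value of joint any of flap1, flap2, flap3, flap4, flap5, flap6 above 0.5 rad and distance of can from where it was at the start of the episode below 0.01 m), for 0.1 s.
At the end, for the whole second after the job is handed in: The can stands in a cell of the crate, on the cell's floor (its underside within 7 mm of the floor), upright within 0.12 rad, at rest and released (z of can in the frame of crate between -0.005 and 0.012 m and x of can in the frame of crate between -0.055 and 0.055 m and y of can in the frame of crate between -0.092 and 0.092 m and angle between can's own z axis and vertical below 0.12 rad and linear speed of can below 0.02 m/s and contact force between the fingers and can below 0.1 N); the robot touches nothing.
It fails at once if the crate or a flap is pressed with more than 80 N by the robot or the can (press gently) (contact force between any of the fingers, the arm, can and crate above 80 N).
It fails at once if the can is dropped: faster than 0.6 m/s while not held (a fall of about 20 mm) (linear speed of can above 0.6 m/s and contact force between the fingers and can below 0.1 N).
It fails at once if the can is tipped more than 0.5 rad (angle between can's own z axis and vertical above 0.5 rad).
It fails at once if a bystander or the coaster is moved more than 40 mm (distance of any of tool_rack, screwdriver1, screwdriver2, basin_wrench, first_aid_box, ball_valve, tape_roll, coaster from where it was at the start of the episode above 0.04 m).
It also fails if it takes over 67 s, if anything falls off the work surface, if the arm or the gripper's body presses on something with over 40 N, if the wrist force passes 120 N, or if a joint passes its speed limit or range.

## Working session

There is one attempt and no reset: what is moved stays moved. The work goes in short steps, Python scripts to look and compute and a tool call to move; the robot and the scene stay as the last step left them, time stands still between calls to the robot, and variables do not carry over. Pictures are saved under pics/ and viewed, about 8 in all and at most 12, crops included, and the job is handed in when it is done.

Besides the shell and the picture viewer there is one more tool, called as name(argument=value, ...) on one line, values as JSON. arm_command: Moves the arm, as the interface text tells. Its arguments: {"type":"object","properties":{"rows":{"type":"string"},"squeeze":{"type":"number"}},"required":["rows"]}

```bash
mkdir -p pics; ls; python3 - <<'E'
from rig import readout, eyes
import cv2,numpy as np
s=readout.observe();print(s)
for n in("top","scene"):
    cv2.imwrite(f"pics/{n}0.png",eyes.get_image(n)[:,:,::-1])
    print(eyes.camera_model(n))
E
```

```text
pics
{'time_s': 0.0, 'q': array([-8.30368240e+01,  2.18429337e+01,  7.43876372e+01, -1.16239527e-03,
        8.38574895e+01, -1.23363852e+01]), 'qvel': array([-0.00940212,  0.04401503, -0.01004606,  0.02058279, -0.01573613,
        0.0177148 ]), 'joint_efforts': array([ 1.57267739e-03, -4.48461270e+01, -2.31276727e+01, -7.09573533e-05,
        4.84190983e-03,  1.59412485e-05]), 'position': array([ 0.18173162, -0.51881001,  0.24767657]), 'tool_rot': array([[ 9.43802792e-01,  3.30509073e-01, -2.06348079e-04],
       [ 3.30508993e-01, -9.43801613e-01,  1.52316106e-03],
       [ 3.08666899e-04, -1.50576355e-03, -9.99998819e-01]]), 'ft_force': array([-0.2598971 ,  0.69906562,  0.15547471]), 'wrist_torque': array([ 0.01482999,  0.07698382, -0.05169222]), 'grip_width': 0.08556304884854755}
{'mtx': array([[467.81384964,   0.        , 324.13883166],
       [  0.        , 467.81384964, 198.25255434],
       [  0.        ,   0.        ,   1.        ]]), 'k1': -0.046397652022447194, 'view': array([[ 0.00990391, -0.99978144,  0.01841152, -0.03642297],
       [ 0.98165356,  0.01322723,  0.19021388, -0.58512133],
       [-0.19041584,  0.01618987,  0.98157002, -1.25961587],
       [ 0.        ,  0.        ,  0.        ,  1.        ]])}
{'mtx': array([[481.13389316,   0.        , 317.45279383],
       [  0.        , 481.13389316, 197.42962996],
       [  0.        ,   0.        ,   1.        ]]), 'k1': 0.04413166882981114, 'view': array([[ 0.04174988,  0.9990612 , -0.01156151,  0.00840591],
       [-0.82880682,  0.04109276,  0.55802388,  0.41997906],
       [ 0.5579751 , -0.01371517,  0.82974435, -1.60045036],
       [ 0.        ,  0.        ,  0.        ,  1.        ]])}
```

View pics/top0.png

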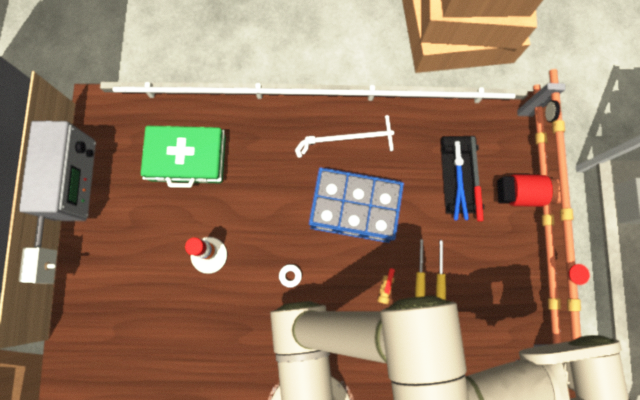

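View pics/scene0.png

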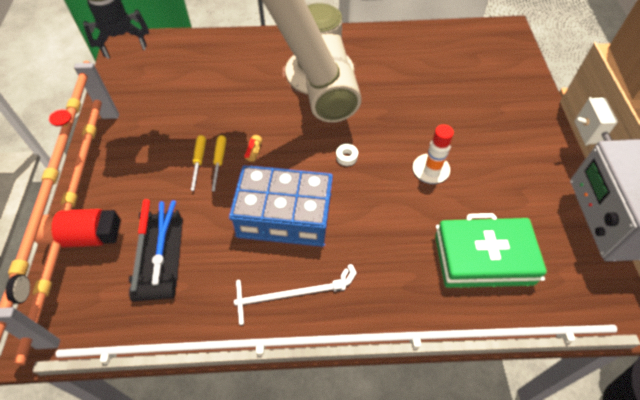

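The top view shows the crate with its pads at about (327,215) to (385,198), the can's cap at (195,246), and the coaster at (209,255). The scene view shows the cap at (443,133) and the crate at (283,200). Next I'll localise them numerically.

```bash
cat > h.py <<'E'
import numpy as np,cv2
from rig import readout,eyes
def ray(n,uv,z):
    m=eyes.camera_model(n);K=m["mtx"];V=np.array(m["view"])
    p=np.array([(uv[0]-K[0,2])/K[0,0],(uv[1]-K[1,2])/K[1,1]]);s=p.copy()
    for _ in range(20): s=p/(1+m["k1"]*(s@s))
    d=V[:3,:3].T@np.array([s[0],-s[1],-1]);c=-V[:3,:3].T@V[:3,3]
    return c+d*(z-c[2])/d[2]
def proj(n,P):
    m=eyes.camera_model(n);K=m["mtx"];V=np.array(m["view"])
    c=V[:3,:3]@P+V[:3,3];s=np.array([c[0],-c[1]])/-c[2];s=s*(1+m["k1"]*(s@s))
    return s*[K[0,0],K[1,1]]+K[:2,2]
def blobs(mask,box,mina=20):
    x0,y0,x1,y1=box;m=np.zeros_like(mask,np.uint8);m[y0:y1,x0:x1]=mask[y0:y1,x0:x1]
    n,_,st,ce=cv2.connectedComponentsWithStats(m)
    return [(st[i,4],ce[i],st[i]) for i in range(1,n) if st[i,4]>=mina]
E
python3 - <<'E'
from h import *
from scipy.optimize import least_squares
loc=np.array([[x-12,y] for x in(-37,37) for y in(74,0,-74)])/1000
res={}
for n,box in(("top",(305,165,408,245)),("scene",(225,165,335,222))):
    im=cv2.imread(f"pics/{n}0.png").astype(int)
    th=215
    for th in (190,200,210,220,230):
        b=blobs(im.min(2)>th,box,15); print(n,th,[(int(a),c.round(1).tolist()) for a,c,_ in b])
    hsv=cv2.cvtColor(im.astype(np.uint8),cv2.COLOR_BGR2HSV)
    red=((hsv[...,0]<8)|(hsv[...,0]>172))&(hsv[...,1]>150)&(hsv[...,2]>90)
    b=blobs(red,(170,225,240,270) if n=="top" else (420,110,465,160))
    for a,c,s in b: print("red",a,c,s,ray(n,c,.165),ray(n,c,.145))
b=None
im=cv2.imread("pics/top0.png").astype(int)
for a,c,s in blobs(im.min(2)>150,(180,225,240,280)): print("coaster",a,c,s,ray("top",c,.008))
E
```

```text
top 190 [(118, [331.2, 188.8]), (120, [358.0, 193.6]), (117, [384.7, 198.4]), (126, [326.4, 215.3]), (122, [353.5, 220.3]), (122, [380.7, 225.2])]
top 200 [(106, [331.2, 188.7]), (104, [358.0, 193.5]), (108, [384.9, 198.4]), (114, [326.4, 215.3]), (113, [353.5, 220.2]), (108, [380.6, 225.1])]
top 210 [(98, [331.1, 188.8]), (101, [358.0, 193.4]), (99, [384.9, 198.3]), (103, [326.3, 215.2]), (103, [353.5, 220.0]), (102, [380.7, 225.1])]
top 220 [(93, [331.0, 188.8]), (90, [358.0, 193.6]), (91, [384.9, 198.5]), (100, [326.3, 215.1]), (98, [353.4, 220.2]), (98, [380.8, 225.1])]
top 230 [(86, [331.2, 188.6]), (86, [358.1, 193.5]), (87, [384.9, 198.4]), (90, [326.4, 215.3]), (88, [353.6, 220.3]), (90, [380.7, 225.1])]
red 319 [194.37304075 245.98432602] [184 237  22  19 319] [0.43731865 0.29858423 0.165     ] [0.43904968 0.30377055 0.145     ]
scene 190 [(135, [256.4, 175.3]), (146, [285.3, 178.4]), (248, [313.2, 184.1]), (152, [250.6, 199.6]), (281, [281.0, 206.1]), (350, [309.8, 209.3])]
scene 200 [(114, [256.1, 175.2]), (118, [284.9, 178.1]), (117, [313.9, 180.9]), (128, [250.3, 199.3]), (129, [280.0, 202.3]), (131, [309.9, 205.3])]
scene 210 [(106, [256.2, 175.3]), (110, [284.9, 178.0]), (110, [313.8, 180.7]), (112, [250.2, 199.2]), (117, [280.0, 202.1]), (120, [310.0, 205.2])]
scene 220 [(99, [256.3, 175.4]), (101, [284.8, 178.1]), (104, [313.7, 180.8]), (107, [250.4, 199.2]), (111, [280.0, 202.2]), (115, [309.9, 205.1])]
scene 230 [(88, [256.1, 175.3]), (89, [284.9, 178.0]), (93, [313.7, 180.7]), (98, [250.3, 199.3]), (100, [279.9, 202.3]), (104, [309.8, 205.2])]
red 404 [443.00247525 134.8539604 ] [432 123  23  24 404] [0.44140562 0.29284942 0.165     ] [0.4241916  0.30018127 0.145     ]
coaster 678 [210.42477876 258.39380531] [191 238  36  36 678] [0.41626932 0.29144698 0.008     ]
```

```bash
python3 - <<'E'
import cv2,numpy as np
a=cv2.imread("pics/top0.png");b=cv2.imread("pics/scene0.png")
f=lambda i,x,y,w,h:cv2.resize(i[y:y+h,x:x+w],(400,300),interpolation=cv2.INTER_CUBIC)
cv2.imwrite("pics/crop.png",np.vstack([np.hstack([f(a,300,160,112,84),f(a,170,225,80,60)]),np.hstack([f(b,225,163,112,84),f(b,400,120,80,60)])]))
E
```

```text
(no output)
```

View pics/crop.png

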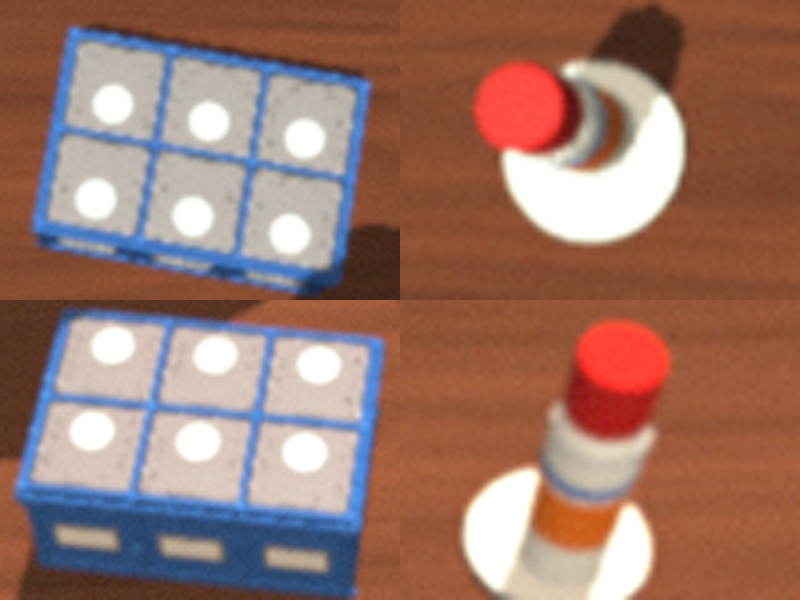

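The crop gives the cap-top centre as (193.8,246.4) in the top view and (444.4,131.2) in the scene view, and the coaster at (208.8,255.2). All six pads are clear.

```bash
python3 - <<'E'
from h import *
from scipy.optimize import least_squares
loc=np.array([[x-12,y] for x in(-37,37) for y in(74,0,-74)])/1000
T=[[326.4,215.2],[353.5,220.2],[380.7,225.1],[331.1,188.7],[358,193.5],[384.9,198.4]]
S=[[313.8,180.8],[284.9,178.1],[256.2,175.3],[309.9,205.2],[280,202.2],[250.3,199.3]]
def fit(W):
    def f(p):
        c,s=np.cos(p[2]),np.sin(p[2]);return ((loc@np.array([[c,s],[-s,c]])+p[:2])-W).ravel()
    r=least_squares(f,[.5,0,0]);return r.x,np.abs(r.fun).max()
ps=[]
for n,U in(("top",T),("scene",S)):
    W=np.array([ray(n,u,.108)[:2] for u in U]);x,e=fit(W);ps.append(x);print(n,x,np.degrees(x[2]),e)
p=(ps[0]+ps[1])/2;c,s=np.cos(p[2]),np.sin(p[2]);R=np.array([[c,-s],[s,c]])
np.save("crate.npy",p)
for i,l in enumerate(loc):print("pad",i+1,(p[:2]+R@l).round(4), "drop",(p[:2]+R@(l+[.008,0])).round(4))
print("cap",ray("top",[193.8,246.4],.165),ray("scene",[444.4,131.2],.165),"coaster",ray("top",[208.8,255.2],.008))
print(eyes.camera_model("wrist"))
E
```

```text
top [ 0.56509567 -0.11626994 -0.1684325 ] -9.65047121783157 0.00016349643548814463
scene [ 0.56286897 -0.11961117 -0.1669701 ] -9.56668219231036 0.0001744151496348989
pad 1 [ 0.528  -0.0368] drop [ 0.5359 -0.0381]
pad 2 [ 0.5157 -0.1098] drop [ 0.5236 -0.1111]
pad 3 [ 0.5033 -0.1827] drop [ 0.5112 -0.1841]
pad 4 [ 0.601  -0.0492] drop [ 0.6089 -0.0505]
pad 5 [ 0.5886 -0.1221] drop [ 0.5965 -0.1234]
pad 6 [ 0.5763 -0.1951] drop [ 0.5842 -0.1964]
cap [0.43624979 0.29997073 0.165     ] [0.42945724 0.29861144 0.165     ] coaster [0.4252546  0.29656258 0.008     ]
{'mtx': array([[350.50314691,   0.        , 317.90808077],
       [  0.        , 350.50314691, 200.03584419],
       [  0.        ,   0.        ,   1.        ]]), 'k1': -0.07538716808896262, 'view': array([[ 0.3309923 , -0.94363087, -0.00220811, -0.54953512],
       [ 0.90734733,  0.31890624, -0.27389712,  0.03668395],
       [ 0.25916196,  0.08865432,  0.96175646, -0.3786758 ],
       [ 0.        ,  0.        ,  0.        ,  1.        ]])}
```

arm_command(rows="1 0 0 0 0 0 5.8; 1 0 0 0 0 0 5.8; 1 0 0 0 0 0 5.8; 1 0 0 0 0 0 5.8; 1 0 0 0 0 0 5.7", squeeze=25)

```text
time_s: 0.52
position: [0.1817, -0.5189, 0.2479]
tool_rot: [[0.985, -0.172, -0.0], [-0.172, -0.985, 0.001], [-0.0, -0.001, -1.0]]
ft_force: [-0.2, -0.6, 0.1]
grip_width: 0.0257
```

arm_command(rows="1 22 -32 0 0 0 0; 1 22 -32 0 0 0 0; 1 22 -32 0 0 0 0; 1 22 -32 0 0 0 0; 1 22 -32 0 0 0 0")

```text
time_s: 0.93
position: [0.3177, -0.3781, 0.2481]
tool_rot: [[0.986, -0.167, -0.0], [-0.167, -0.986, 0.001], [-0.0, -0.0, -1.0]]
ft_force: [0.1, -0.8, -0.9]
grip_width: -0.0001
```

arm_command(rows="1 22 -32 0 0 0 0; 1 22 -32 0 0 0 0; 1 22 -32 0 0 0 0; 1 22 -32 0 0 0 0; 1 22 -32 0 0 0 0")

```text
time_s: 1.35
position: [0.453, -0.2385, 0.2482]
tool_rot: [[0.986, -0.167, -0.0], [-0.167, -0.986, 0.0], [-0.0, -0.0, -1.0]]
ft_force: [0.7, -0.2, -0.2]
grip_width: 0.0003
```

arm_command(rows="1 22 -32 10 0 0 0; 1 22 -32 20 0 0 0; 1 0 0 25 0 0 0; 1 0 0 25 0 0 0; 1 0 0 0 0 0 0")

```text
time_s: 1.77
position: [0.5034, -0.184, 0.1648]
tool_rot: [[0.986, -0.166, -0.008], [-0.165, -0.986, 0.005], [-0.008, -0.003, -1.0]]
ft_force: [0.4, 0.2, -0.5]
grip_width: -0.0002
```

```bash
cat >> h.py <<'E'
def to(x,y,z):
    s=readout.observe();R=s["tool_rot"];d=np.array([x,y,z])-s["position"]
    print("t",s["time_s"],"pos",s["position"].round(4),"xang",np.degrees(np.arctan2(R[1,0],R[0,0])).round(2),"F",s["ft_force"].round(1),"w",round(s["grip_width"],4))
    print("tool delta mm",(R.T@d*1000).round(1))
E
python3 - <<'E'
from h import *
to(.5073,-.1834,.15)
p=np.load("crate.npy");im=np.ascontiguousarray(eyes.get_image("wrist")[:,:,::-1]);
c,s=np.cos(p[2]),np.sin(p[2])
for x in(-37,37):
  for y in(74,0,-74):
    l=np.array([x-12,y])/1000;w=p[:2]+np.array([[c,-s],[s,c]])@l
    u=proj("wrist",np.array([*w,.108]));cv2.circle(im,tuple(int(v) for v in u),3,(0,0,255),-1)
cv2.imwrite("pics/w1.png",im)
E
```

```text
t 1.7667 pos [ 0.5034 -0.184   0.1648] xang -9.53 F [ 0.4  0.2 -0.5] w -0.0002
tool delta mm [ 3.9 -1.2 14.8]
```

View pics/w1.png

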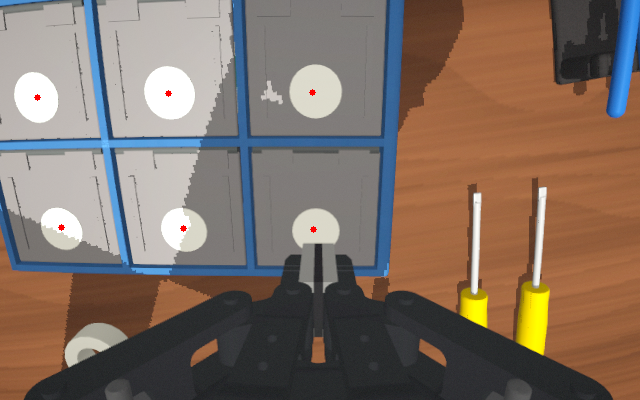

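The predicted pads fall on the real ones within about 2 mm. The fingertips are over flap 3, at about (318,245), so I'll press it gently.

arm_command(rows="1 4 -1 10 0 0 0; 1 0 0 15 0 0 0; 1 0 0 10 0 0 0; 1 0 0 3 0 0 0; 1 0 0 0 0 0 0")

```text
time_s: 2.23
position: [0.5089, -0.1857, 0.1311]
tool_rot: [[0.986, -0.167, -0.0], [-0.167, -0.986, 0.0], [-0.0, -0.0, -1.0]]
ft_force: [0.7, -0.5, 0.3]
grip_width: -0.0002
```

arm_command(rows="1 0 0 3 0 0 0; 1 0 0 3 0 0 0; 1 0 0 3 0 0 0; 1 0 0 2 0 0 0; 1 0 0 0 0 0 0")

```text
time_s: 2.65
position: [0.5089, -0.1854, 0.12]
tool_rot: [[0.986, -0.167, -0.0], [-0.167, -0.986, 0.0], [-0.0, -0.0, -1.0]]
ft_force: [1.0, -0.4, 0.2]
grip_width: 0.0004
```

arm_command(rows="1 0 0 2 0 0 0; 1 0 0 2 0 0 0; 1 0 0 1 0 0 0; 1 0 0 0 0 0 0")

```text
time_s: 2.98
position: [0.5093, -0.1856, 0.1172]
tool_rot: [[0.986, -0.167, 0.002], [-0.167, -0.986, -0.001], [0.002, 0.001, -1.0]]
ft_force: [-5.1, 2.2, 17.4]
grip_width: 0.0001
```

Flap 3 stops hard after about 8 mm at 17 N, so that cell is full. Next is flap 6.

arm_command(rows="1 0 0 -12 0 0 0; 1 0 0 -8 0 0 0; 1 37 -1 -5 0 0 0; 1 35 -1 0 0 0 0; 1 0 0 0 0 0 0")

```text
time_s: 3.4
position: [0.5846, -0.1964, 0.1404]
tool_rot: [[0.986, -0.166, 0.004], [-0.166, -0.986, -0.002], [0.004, 0.001, -1.0]]
ft_force: [-1.5, 0.4, -1.0]
grip_width: 0.0003
```

arm_command(rows="1 0 0 10 0 0 0; 1 0 0 4 0 0 0; 1 0 0 3 0 0 0; 1 0 0 3 0 0 0; 1 0 0 0 0 0 0")

```text
time_s: 3.82
position: [0.5795, -0.1953, 0.1196]
tool_rot: [[0.986, -0.167, -0.001], [-0.167, -0.986, 0.001], [-0.001, -0.001, -1.0]]
ft_force: [-1.0, 0.4, 0.3]
grip_width: -0.0003
```

arm_command(rows="1 0 0 2 0 0 0; 1 0 0 2 0 0 0; 1 0 0 1 0 0 0; 1 0 0 0 0 0 0")

```text
time_s: 4.15
position: [0.5803, -0.1956, 0.117]
tool_rot: [[0.986, -0.167, 0.001], [-0.167, -0.986, -0.001], [0.002, 0.001, -1.0]]
ft_force: [-4.1, 1.8, 11.9]
grip_width: 0.0002
```

Flap 6 also stops hard, so that cell is full. Next is flap 5.

arm_command(rows="1 0 0 -12 0 0 0; 1 0 0 -8 0 0 0; 1 0 -37 -5 0 0 0; 1 0 -37 0 0 0 0; 1 0 0 0 0 0 0")

```text
time_s: 4.57
position: [0.5932, -0.1175, 0.1409]
tool_rot: [[0.987, -0.163, 0.001], [-0.163, -0.987, 0.001], [0.001, -0.002, -1.0]]
ft_force: [-0.2, 0.4, 0.1]
grip_width: 0.0003
```

arm_command(rows="1 0 0 10 0 0 0; 1 0 0 4 0 0 0; 1 0 0 3 0 0 0; 1 0 0 3 0 0 0; 1 0 0 0 0 0 0")

```text
time_s: 4.98
position: [0.5923, -0.1234, 0.1193]
tool_rot: [[0.986, -0.168, -0.001], [-0.168, -0.986, 0.0], [-0.001, -0.0, -1.0]]
ft_force: [0.3, -0.4, 0.7]
grip_width: 0.0001
```

arm_command(rows="1 0 0 2 0 0 0; 1 0 0 2 0 0 0; 1 0 0 1 0 0 0; 1 0 0 0 0 0 0")

```text
time_s: 5.32
position: [0.5929, -0.1233, 0.1171]
tool_rot: [[0.986, -0.167, 0.002], [-0.167, -0.986, -0.002], [0.002, 0.001, -1.0]]
ft_force: [-5.4, -0.3, 12.6]
grip_width: 0.0003
```

Flap 5 is full too. Next is flap 2.

arm_command(rows="1 0 0 -12 0 0 0; 1 0 0 -8 0 0 0; 1 -37 0 -5 0 0 0; 1 -37 0 0 0 0 0; 1 0 0 0 0 0 0")

```text
time_s: 5.73
position: [0.5132, -0.1079, 0.1393]
tool_rot: [[0.986, -0.167, -0.007], [-0.167, -0.986, 0.003], [-0.008, -0.002, -1.0]]
ft_force: [1.6, 0.7, 1.1]
grip_width: 0.0002
```

arm_command(rows="1 0 0 10 0 0 0; 1 0 0 4 0 0 0; 1 0 0 3 0 0 0; 1 0 0 3 0 0 0; 1 0 0 0 0 0 0")

```text
time_s: 6.15
position: [0.5198, -0.1103, 0.1198]
tool_rot: [[0.986, -0.167, -0.0], [-0.167, -0.986, 0.0], [-0.001, -0.0, -1.0]]
ft_force: [-0.6, -0.0, 0.5]
grip_width: 0.0001
```

arm_command(rows="1 0 0 2 0 0 0; 1 0 0 2 0 0 0; 1 0 0 1 0 0 0; 1 0 0 0 0 0 0")

```text
time_s: 6.48
position: [0.5197, -0.1102, 0.1151]
tool_rot: [[0.986, -0.167, -0.0], [-0.167, -0.986, 0.0], [-0.0, -0.0, -1.0]]
ft_force: [-0.2, -0.4, 0.8]
grip_width: 0.0002
```

Flap 2 gives freely, with under 1 N at 10 mm. I'll press it deeper.

arm_command(rows="1 0 0 4 0 0 0; 1 0 0 4 0 0 0; 1 0 0 5 0 0 0; 1 0 0 5 0 0 0; 1 0 0 5 0 0 0")

```text
time_s: 6.9
position: [0.5195, -0.1102, 0.0916]
tool_rot: [[0.986, -0.167, -0.0], [-0.167, -0.986, 0.0], [-0.001, -0.0, -1.0]]
ft_force: [0.0, 0.1, 0.2]
grip_width: 0.0002
```

arm_command(rows="1 0 0 2 0 0 0; 1 0 0 0 0 0 0; 1 0 0 0 0 0 0; 1 0 0 0 0 0 0")

```text
time_s: 7.23
position: [0.5196, -0.1101, 0.0903]
tool_rot: [[0.986, -0.167, -0.0], [-0.167, -0.986, 0.0], [-0.0, -0.0, -1.0]]
ft_force: [-0.4, 0.8, -0.1]
grip_width: 0.0001
```

```bash
python3 - <<'E'
from h import *
to(.432,.299,.27)
cv2.imwrite("pics/w2.png",eyes.get_image("wrist")[:,:,::-1])
E
```

```text
t 7.2333 pos [ 0.5196 -0.1101  0.0903] xang -9.6 F [-0.4  0.8 -0.1] w 0.0001
tool delta mm [-154.7 -388.8 -179.7]
```

View pics/w2.png

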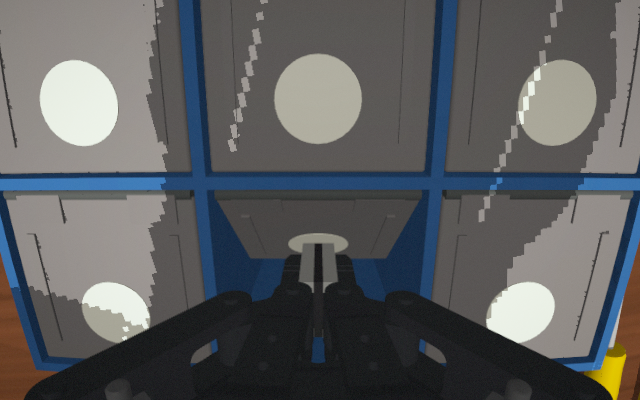

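Flap 2 at (318,228) hangs far down and shows the empty blue cell. I'll lift out and go to a viewpoint just short of the can.

arm_command(rows="1 0 0 -25 0 0 0; 1 0 0 -40 0 0 0; 1 0 0 -40 0 0 0; 0 0 -10 -40 0 0 0; 0 -10 -25 -40 0 0 0")

```text
time_s: 7.7
position: [0.5171, -0.0789, 0.2727]
tool_rot: [[0.986, -0.169, 0.003], [-0.169, -0.986, -0.002], [0.003, 0.001, -1.0]]
ft_force: [-0.2, 0.2, -0.5]
grip_width: 0.0236
```

arm_command(rows="0 -20 -35 -10 0 0 0; 0 -20 -35 0 0 0 0; 0 -20 -35 0 0 0 0; 0 -20 -35 0 0 0 0; 0 -20 -35 0 0 0 0")

```text
time_s: 8.12
position: [0.446, 0.1132, 0.2803]
tool_rot: [[0.986, -0.167, 0.001], [-0.167, -0.986, 0.0], [0.001, -0.0, -1.0]]
ft_force: [0.8, 0.4, -0.0]
grip_width: 0.0832
```

arm_command(rows="0 -20 -35 0 0 0 0; 0 -20 -35 0 0 0 0; 0 -20 -35 0 0 0 0; 0 -20 -35 0 0 0 0; 0 -20 -35 0 0 0 0")

```text
time_s: 8.53
position: [0.3765, 0.3026, 0.2803]
tool_rot: [[0.986, -0.167, 0.001], [-0.167, -0.986, 0.001], [0.001, -0.001, -1.0]]
ft_force: [0.9, -0.6, -0.6]
grip_width: 0.0855
```

arm_command(rows="0 0 0 0 0 0 0; 0 0 0 0 0 0 0; 0 0 0 0 0 0 0")

```text
time_s: 8.78
position: [0.3777, 0.3006, 0.2799]
tool_rot: [[0.986, -0.166, 0.0], [-0.166, -0.986, -0.0], [0.0, 0.0, -1.0]]
ft_force: [0.0, 0.8, -0.6]
grip_width: 0.0852
```

```bash
python3 - <<'E'
from h import *
to(.432,.299,.27)
im=np.ascontiguousarray(eyes.get_image("wrist")[:,:,::-1]);cv2.imwrite("pics/w3.png",im)
m=eyes.camera_model("wrist");np.save("V3.npy",m["view"])
hsv=cv2.cvtColor(im,cv2.COLOR_BGR2HSV)
red=((hsv[...,0]<8)|(hsv[...,0]>172))&(hsv[...,1]>150)&(hsv[...,2]>90)
for a,c,s in blobs(red,(0,0,640,400),100): print("red",a,c,s,ray("wrist",c,.173))
print("expect",proj("wrist",np.array([.432,.299,.173])))
E
```

```text
t 8.7833 pos [0.3777 0.3006 0.2799] xang -9.58 F [ 0.   0.8 -0.6] w 0.0852
tool delta mm [53.8 -7.4  9.9]
red 3573 [308.40945984 118.42737196] [ 275   84   68   69 3573] [0.43593494 0.29597265 0.173     ]
expect [304.88202538 125.28233898]
```

View pics/w3.png

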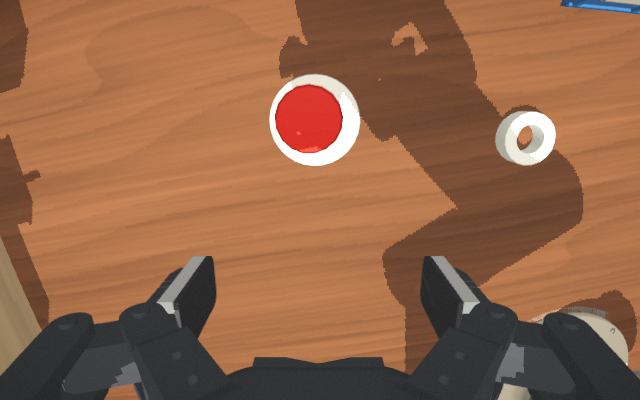

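The cap top is at (309,118). All three cameras put the can at (0.436, 0.296), with the height corrected for the coaster. I'll move over it and go down to the cap.

arm_command(rows="0 29 -3 0 0 0 0; 0 29 -2.5 0 0 0 0; 0 0 0 15 0 0 0; 0 0 0 20 0 0 0; 0 0 0 0 0 0 0")

```text
time_s: 9.25
position: [0.4357, 0.2945, 0.2416]
tool_rot: [[0.985, -0.17, -0.006], [-0.17, -0.985, -0.002], [-0.005, 0.003, -1.0]]
ft_force: [0.3, 0.5, 0.3]
grip_width: 0.0852
```

```bash
python3 - <<'E'
from h import *
to(.436,.2963,.15)
E
```

```text
t 9.25 pos [0.4357 0.2945 0.2416] xang -9.79 F [0.3 0.5 0.3] w 0.0852
tool delta mm [ 0.5 -2.1 91.6]
```

arm_command(rows="0 0 -1 25 0 0 0; 0 0 0 25 0 0 0; 0 0 0 25 0 0 0; 0 0 0 15 0 0 0; 0 0 0 5 0 0 0")

```text
time_s: 9.67
position: [0.4357, 0.2964, 0.1485]
tool_rot: [[0.986, -0.168, -0.003], [-0.168, -0.986, -0.001], [-0.003, 0.002, -1.0]]
ft_force: [-1.0, -1.0, -0.6]
grip_width: 0.0858
```

arm_command(rows="0 0 0 0 0 0 0; 0 0 0 0 0 0 0")

```text
time_s: 9.83
position: [0.4367, 0.2974, 0.1511]
tool_rot: [[0.986, -0.168, 0.002], [-0.168, -0.986, 0.001], [0.002, -0.001, -1.0]]
ft_force: [0.3, -0.3, 0.3]
grip_width: 0.0855
```

arm_command(rows="0.3 0 0 0 0 0 0; 0.4 0 0 0 0 0 0; 0.5 0 0 0 0 0 0; 0.6 0 0 0 0 0 0; 0.7 0 0 0 0 0 0", squeeze=30)

```text
time_s: 10.25
position: [0.4362, 0.2977, 0.1507]
tool_rot: [[0.986, -0.167, 0.002], [-0.167, -0.986, 0.0], [0.001, -0.001, -1.0]]
ft_force: [-1.3, -0.8, 6.0]
grip_width: 0.0452
```

arm_command(rows="1 0 0 0 0 0 0; 1 0 0 0 0 0 0; 1 0 0 0 0 0 0; 1 0 0 0 0 0 0", squeeze=40)

```text
time_s: 10.58
position: [0.4362, 0.2977, 0.1507]
tool_rot: [[0.986, -0.167, 0.001], [-0.167, -0.986, 0.0], [0.001, -0.001, -1.0]]
ft_force: [-0.9, 0.0, 7.0]
grip_width: 0.045
```

```bash
python3 - <<'E'
from h import *
to(.436,.2963,.15)
E
```

```text
t 10.5833 pos [0.4362 0.2977 0.1507] xang -9.6 F [-0.9  0.   7. ] w 0.045
tool delta mm [0.  1.4 0.7]
```

arm_command(rows="1 0 0 -5 0 0 0; 1 0 0 -10 0 0 0; 1 0 0 -20 0 0 0; 1 0 0 -30 0 0 0; 1 0 0 -30 0 0 0", squeeze=50)

```text
time_s: 11.0
position: [0.4352, 0.2974, 0.2453]
tool_rot: [[0.986, -0.167, -0.003], [-0.167, -0.986, -0.001], [-0.003, 0.001, -1.0]]
ft_force: [1.0, 1.0, -2.4]
grip_width: 0.0453
```

arm_command(rows="1 0 0 -30 0 0 0; 1 0 0 -20 0 0 0; 1 0 0 -5 0 0 0; 1 0 0 0 0 0 0; 1 0 0 0 0 0 0")

```text
time_s: 11.42
position: [0.4354, 0.2974, 0.2983]
tool_rot: [[0.986, -0.167, -0.002], [-0.167, -0.986, -0.001], [-0.002, 0.001, -1.0]]
ft_force: [-0.0, -0.3, -3.1]
grip_width: 0.0451
```

```bash
python3 - <<'E'
from h import *
to(.5236,-.1111,.3)
cv2.imwrite("pics/s4.png",cv2.resize(eyes.get_image("scene")[40:240,360:560,::-1],(500,500)))
E
```

```text
t 11.4167 pos [0.4354 0.2974 0.2983] xang -9.6 F [-0.  -0.3 -3.1] w 0.0451
tool delta mm [155.1 388.1  -1.6]
```

View pics/s4.png

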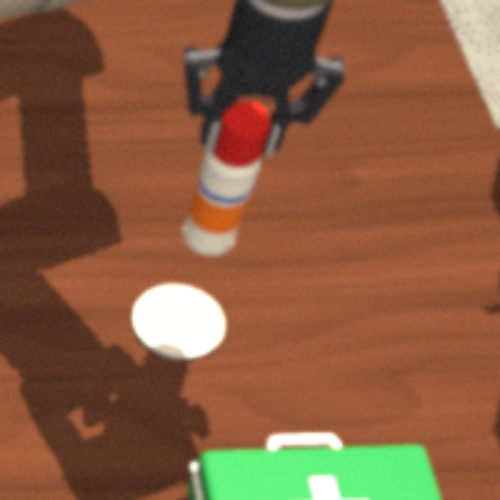

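The scene crop shows the can hanging upright in the jaws at about (228,180), with the coaster left behind at (178,320). The wrist reads −3 N, which matches 0.3 kg. I'll carry it over cell 2.

arm_command(rows="1 4 10 0 0 0 0; 1 8 20 0 0 0 0; 1 11 28 0 0 0 0; 1 11 28 0 0 0 0; 1 11 28 0 0 0 0")

```text
time_s: 11.88
position: [0.461, 0.1759, 0.2986]
tool_rot: [[0.986, -0.166, -0.002], [-0.166, -0.986, -0.001], [-0.002, 0.001, -1.0]]
ft_force: [-0.3, -0.3, -2.3]
grip_width: 0.0452
```

arm_command(rows="1 11 28 0 0 0 0; 1 11 28 0 0 0 0; 1 11 28 0 0 0 0; 1 11 28 0 0 0 0; 1 11 28 0 0 0 0")

```text
time_s: 12.3
position: [0.4917, 0.0284, 0.2987]
tool_rot: [[0.986, -0.167, -0.002], [-0.167, -0.986, 0.0], [-0.002, 0.0, -1.0]]
ft_force: [0.7, 0.6, -2.9]
grip_width: 0.0451
```

arm_command(rows="1 11 28 0 0 0 0; 1 11 28 0 0 0 0; 1 11 28 0 0 0 0; 1 11 28 0 0 0 0; 1 9 18 0 0 0 0")

```text
time_s: 12.72
position: [0.5222, -0.1097, 0.2984]
tool_rot: [[0.986, -0.169, -0.002], [-0.169, -0.986, 0.0], [-0.002, 0.0, -1.0]]
ft_force: [0.2, -0.0, -1.9]
grip_width: 0.0449
```

arm_command(rows="1 2 4 0 0 0 0; 1 0 0 0 0 0 0; 1 0 0 0 0 0 0; 1 0 0 0 0 0 0")

```text
time_s: 13.05
position: [0.5236, -0.11, 0.2995]
tool_rot: [[0.986, -0.166, -0.001], [-0.166, -0.986, 0.001], [-0.001, -0.0, -1.0]]
ft_force: [0.1, 0.6, -3.4]
grip_width: 0.045
```

```bash
python3 - <<'E'
from h import *
to(.5236,-.1111,.3)
a=eyes.get_image("top")[100:300,260:460,::-1];b=eyes.get_image("scene")[60:260,180:380,::-1]
cv2.imwrite("pics/s5.png",np.hstack([cv2.resize(i,(400,400),interpolation=cv2.INTER_CUBIC) for i in(a,b)]))
E
```

```text
t 13.05 pos [ 0.5236 -0.11    0.2995] xang -9.55 F [ 0.1  0.6 -3.4] w 0.045
tool delta mm [ 0.2  1.1 -0.5]
```

View pics/s5.png

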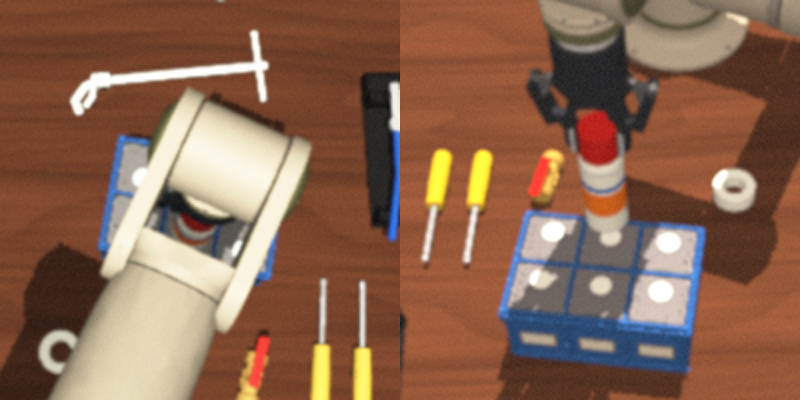

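The can hangs over flap 2: in the right half its base is at about (607,225), right above the pad. I'll lower it gently.

arm_command(rows="1 0 1 10 0 0 0; 1 0 0 15 0 0 0; 1 0 0 10 0 0 0; 1 0 0 6 0 0 0; 1 0 0 4 0 0 0")

```text
time_s: 13.57
position: [0.5237, -0.1112, 0.2543]
tool_rot: [[0.986, -0.166, -0.001], [-0.166, -0.986, 0.0], [-0.001, -0.0, -1.0]]
ft_force: [0.2, -0.1, -2.9]
grip_width: 0.0447
```

arm_command(rows="1 0 0 5 0 0 0; 1 0 0 5 0 0 0; 1 0 0 5 0 0 0; 1 0 0 5 0 0 0; 1 0 0 5 0 0 0")

```text
time_s: 13.98
position: [0.5238, -0.1118, 0.2296]
tool_rot: [[0.986, -0.167, 0.0], [-0.167, -0.986, -0.0], [0.0, 0.0, -1.0]]
ft_force: [-1.1, 0.1, -0.9]
grip_width: 0.0448
```

arm_command(rows="1 0 0 5 0 0 0; 1 0 0 5 0 0 0; 1 0 0 5 0 0 0; 1 0 0 5 0 0 0; 1 0 0 5 0 0 0")

```text
time_s: 14.4
position: [0.5238, -0.1118, 0.2042]
tool_rot: [[0.986, -0.167, -0.0], [-0.167, -0.986, 0.0], [-0.0, -0.0, -1.0]]
ft_force: [-0.4, 1.0, -2.3]
grip_width: 0.0447
```

arm_command(rows="1 0 0 8 0 0 0; 1 0 0 8 0 0 0; 1 0 0 8 0 0 0; 1 0 0 8 0 0 0; 1 0 0 6 0 0 0")

```text
time_s: 14.82
position: [0.5236, -0.1117, 0.1656]
tool_rot: [[0.986, -0.167, -0.001], [-0.167, -0.986, 0.0], [-0.001, -0.0, -1.0]]
ft_force: [-0.9, -0.9, -3.1]
grip_width: 0.045
```

arm_command(rows="1 0 0 4 0 0 0; 1 0 0 4 0 0 0; 1 0 0 3 0 0 0; 1 0 0 2 0 0 0; 1 0 0 0 0 0 0")

```text
time_s: 15.23
position: [0.5237, -0.1118, 0.1535]
tool_rot: [[0.986, -0.167, -0.0], [-0.167, -0.986, 0.0], [-0.0, -0.0, -1.0]]
ft_force: [-0.9, 0.6, -3.6]
grip_width: 0.045
```

arm_command(rows="1 0 0 1 0 0 0; 1 0 0 1 0 0 0; 1 0 0 1 0 0 0; 1 0 0 0 0 0 0")

```text
time_s: 15.57
position: [0.5238, -0.1118, 0.1508]
tool_rot: [[0.986, -0.167, 0.0], [-0.167, -0.986, -0.0], [0.0, 0.0, -1.0]]
ft_force: [-0.8, 0.1, -2.4]
grip_width: 0.0451
```

arm_command(rows="1 0 0 1 0 0 0; 1 0 0 1 0 0 0; 1 0 0 1 0 0 0; 1 0 0 0 0 0 0")

```text
time_s: 15.9
position: [0.5239, -0.1118, 0.1478]
tool_rot: [[0.986, -0.167, 0.0], [-0.167, -0.986, -0.0], [0.0, 0.0, -1.0]]
ft_force: [-0.9, 1.0, -1.3]
grip_width: 0.045
```

arm_command(rows="1 0 0 0.5 0 0 0; 1 0 0 0.5 0 0 0; 1 0 0 0 0 0 0")

```text
time_s: 16.15
position: [0.5241, -0.1119, 0.1478]
tool_rot: [[0.986, -0.167, 0.001], [-0.167, -0.986, -0.001], [0.001, 0.0, -1.0]]
ft_force: [-2.2, 1.5, 7.0]
grip_width: 0.0447
```

The can is down at TCP z 0.1478 (0.1477 predicted), with +7 N of floor contact. Releasing.

arm_command(rows="0.4 0 0 0 0 0 0; 0.3 0 0 0 0 0 0; 0.2 0 0 0 0 0 0; 0 0 0 0 0 0 0; 0 0 0 0 0 0 0", squeeze=20)

```text
time_s: 16.57
position: [0.5239, -0.1118, 0.1467]
tool_rot: [[0.986, -0.167, 0.0], [-0.167, -0.986, -0.0], [0.0, 0.0, -1.0]]
ft_force: [0.4, -0.4, 0.2]
grip_width: 0.0854
```

arm_command(rows="0 0 0 0 0 0 0; 0 0 0 -10 0 0 0; 0 0 0 -20 0 0 0; 0 0 0 -30 0 0 0; 0 0 0 -30 0 0 0")

```text
time_s: 16.98
position: [0.5235, -0.1116, 0.2375]
tool_rot: [[0.986, -0.167, -0.002], [-0.167, -0.986, 0.001], [-0.002, -0.0, -1.0]]
ft_force: [0.4, -0.2, 0.3]
grip_width: 0.0851
```

arm_command(rows="0 -15 0 -30 0 0 0; 0 -30 0 -15 0 0 0; 0 -30 0 0 0 0 0; 0 -15 0 0 0 0 0; 0 0 0 0 0 0 0")

```text
time_s: 17.4
position: [0.4329, -0.096, 0.2825]
tool_rot: [[0.986, -0.167, 0.0], [-0.167, -0.986, -0.0], [0.0, 0.0, -1.0]]
ft_force: [-0.0, -0.4, 1.0]
grip_width: 0.0853
```

```bash
python3 - <<'E'
from h import *
to(.5236,-.1111,.3)
a=eyes.get_image("wrist")[:,:,::-1];b=eyes.get_image("scene")[60:260,180:380,::-1]
cv2.imwrite("pics/s6.png",np.hstack([cv2.resize(a,(480,300)),cv2.resize(b,(300,300),interpolation=cv2.INTER_CUBIC)]))
hsv=cv2.cvtColor(np.ascontiguousarray(a),cv2.COLOR_BGR2HSV)
red=((hsv[...,0]<8)|(hsv[...,0]>172))&(hsv[...,1]>150)&(hsv[...,2]>90)
p=np.load("crate.npy");c,s=np.cos(p[2]),np.sin(p[2])
for A,cc,st in blobs(red,(0,0,640,400),300):
    w=ray("wrist",cc,.17);print(A,cc,st,w,"crate xy",np.array([[c,s],[-s,c]])@(w[:2]-p[:2]))
E
```

```text
t 17.4 pos [ 0.4329 -0.096   0.2825] xang -9.62 F [-0.  -0.4  1. ] w 0.0853
tool delta mm [ 91.9  -0.3 -17.4]
3854 [319.22911261  65.71172807] [ 285   30   69   72 3854] [ 0.52475702 -0.1135143   0.17      ] crate xy [-0.03941383 -0.00218318]
759 [433.39920949 216.8168643 ] [423 187  22  61 759] [ 0.41031205 -0.1776602   0.17      ] crate xy [-0.14154625 -0.08453192]
```

View pics/s6.png

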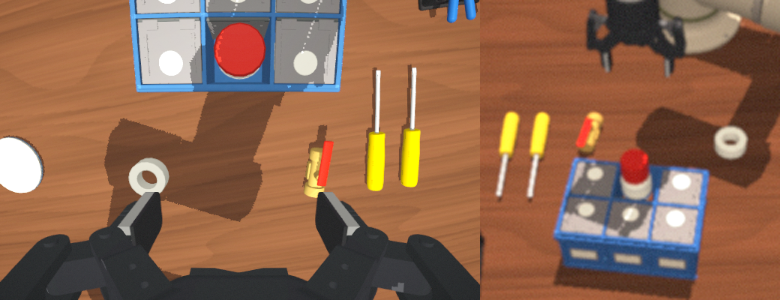

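The wrist view shows the can upright in cell 2, with its cap at (239,50). The cap is at crate xy (−39, −2) mm against the intended (−41, 0), and the gripper is clear. I'll hand the job in.

```bash
python3 -c "
from rig import env
print(env.close_job())"
```

```text
the job is handed in; nothing more can be done
None
```

The spray can is standing upright in the near middle cell (flap 2), released, and I've handed the job in; it reports no verdict.

- **Finding the cell:** I pressed flaps 3, 6, 5 and 2 with the shut gripper. Flaps 3, 6 and 5 stopped hard after about 8 mm at 12–17 N, so those cells hold tubs. Flap 2 swung freely under about 1 N. I pressed it about 35 mm down, and a picture showed the empty cell behind it. I did not test flaps 1 and 4.
- **Placing the can:** I gripped the can by its cap, lifted it off the coaster and lowered it past flap 2. It touched the floor at the predicted height, with the gripper at 0.1478 m against 0.1477 m predicted and 7 N of contact. I then let go and backed away.
- **Last checks:** The final picture shows the can upright, with its cap at about (−39, −2) mm in the crate frame, where I had aimed for (−41, 0). The wrist force read about zero and the gripper was clear. The bystanders I could see looked unmoved, but I did not measure them. The clock read 17.4 s.
- **Disagreements:** The two fixed cameras disagreed on the crate by 2–3 mm, so I used the average. My first can position was off because I left out the coaster's height. Once corrected, all three cameras agreed within about 2 mm. The coaster's measured centre was about 11 mm off the can's axis, and I did not look into why.

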